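Build up a lamp foot and hold it up to the inspection camera

TASK

Slide the dark wooden ring down the post of the lamp foot until it sits fully home on the foot, then slide the brass collar down on top of it, fully home too. Then take the lamp foot by its post, lift it out of the nest and hold it up to the inspection camera: upright, 13 cm straight in front of the lens (lens to post), with the middle of the ring stack at lens height and the red strip facing the lens. Finish while still holding it steady there, and do not touch the camera or its stand or disturb the glue bottle, the wax tin and the screwdriver.

Things in the scene. Friction and masses are not known exactly. Their poses are not given: they have to be found in the camera images.
- lamp_mid (a point): The lamp foot: loose pale wooden block 70 (x) by 90 (y) by 16 mm thick with an upright steel post in its centre (see lamp_head), 200 g in all, standing in the nest. This point: on the post axis 32 mm above the foot's underside, 16 mm above its top face, the middle of the finished ring stack. z runs up the post; -x points to the long edge with the red strip.
- lamp_plate (a point): Middle of the red strip (70 mm long) let into one long edge of the lamp foot and visible from above: on the foot's -x face, 35 mm from the post axis and 8 mm above the underside. Same axes as lamp_mid.
- lamp_head (a point): Point on the post, 37 mm above lamp_mid, same axes. Above the foot's top face the post is round, 20 mm thick, for 28 mm, tapers over 3 mm, then is a square head 13 mm across flats (flats parallel to the foot's edges) up to 62 mm and a tapered nose to 67 mm. With both rings on, 35 mm of post stand clear; this point is 21 mm above the collar.
- nest: Fixed grey assembly board, 110 (x) by 130 (y) by 12 mm, with four dark cleats 8 mm high round the lamp foot, 2 mm play; origin at the centre of its underside. The foot stands on the board, underside 12 mm above the bench, top face 8 mm above the cleats; it lifts straight out.
- wood_ring_mid (a point): Centre (half-way up, on the axis) of the dark wooden ring: outside diameter 58 mm, bore 24 mm, 18 mm high, 35 g, lying flat on the bench, loose. z is its axis. Home, it lies flat on the foot's top face, this point 7 mm below lamp_mid.
- brass_collar_mid (a point): Centre (half-way up, on the axis) of the brass collar: outside diameter 46 mm, bore 24 mm, 14 mm high, 120 g, lying flat on the bench, loose. z is its axis. Home, it lies flat on the wooden ring, this point 9 mm above lamp_mid.
- lens (a point): Centre of the front glass of the inspection camera, which looks level along this point's -x (z up); its height varies. Grey box 56 mm wide, 50 mm high, with a black lens barrel 42 mm in diameter; a 22 mm column 104 mm behind this point, 342 mm high. The middle of the ring stack belongs 130 mm from here along -x.
- camera_stand: Fixed camera stand: dark steel base 110 by 130 by 12 mm, steel column 22 mm in diameter, the camera on it. Origin at the centre of the base's underside, under the column; -x is the way the camera looks.
- glue: Loose yellow glue bottle with red cap, 50 mm diameter, 110 mm tall, origin at the centre of its underside. Leave alone.
- wax_tin: Loose copper-coloured round tin with a white lid, 58 mm diameter, 45 mm tall, origin at the centre of its underside. Leave alone.
- screwdriver: Loose screwdriver with orange handle lying on the bench, about 200 mm long; origin under its middle, x along its length. Leave alone.
Mind the look-alikes: they are no part of the job. Of the things that look like the part that bears brass_collar_mid, take the one that is farthest from the robot's base at the start.

How it is judged:
On the way, in this order (a step that is already met when the one before it is completed fails the run):
1. the wooden ring is fully home on the lamp foot, which stands in the nest (z of wood_ring_mid in the frame of lamp_mid between -0.0095 and -0.0045 m and x of wood_ring_mid in the frame of lamp_mid between -0.0045 and 0.0045 m and y of wood_ring_mid in the frame of lamp_mid between -0.0045 and 0.0045 m and horizontal distance between lamp_mid and nest below 0.006 m and height (world z) of lamp_mid below 0.048 m), for 0.2 s.
2. the brass collar is fully home on the wooden ring, the foot still in the nest (all of step 1 and z of brass_collar_mid in the frame of lamp_mid between 0.0065 and 0.0115 m and x of brass_collar_mid in the frame of lamp_mid between -0.0045 and 0.0045 m and y of brass_collar_mid in the frame of lamp_mid between -0.0045 and 0.0045 m), for 0.2 s.
At the end, for the whole second after the job is handed in: Held still in the air by the gripper: post upright within 10 deg, stack middle 130 +-25 mm in front of the lens and within 20 mm of its axis sideways and in height, red strip facing the lens within 12 deg; wooden ring and, above it, brass collar home within 2.5 mm (z of wood_ring_mid in the frame of lamp_mid between -0.0095 and -0.0045 m and x of wood_ring_mid in the frame of lamp_mid between -0.0045 and 0.0045 m and y of wood_ring_mid in the frame of lamp_mid between -0.0045 and 0.0045 m and z of brass_collar_mid in the frame of lamp_mid between 0.0065 and 0.0115 m and x of brass_collar_mid in the frame of lamp_mid between -0.0045 and 0.0045 m and y of brass_collar_mid in the frame of lamp_mid between -0.0045 and 0.0045 m and x of lamp_mid in the frame of lens between -0.155 and -0.105 m and y of lamp_mid in the frame of lens between -0.02 and 0.02 m and z of lamp_mid in the frame of lens between -0.02 and 0.02 m and angle between lamp_mid's own z axis and vertical below 0.17 rad and angle between the y axis of lamp_mid and the y axis of lens, either way round below 0.21 rad and horizontal distance between lamp_plate and lens below 0.13 m and contact force between the fingers and lamp above 1 N and height (world z) of lamp_mid above 0.12 m and linear speed of lamp below 0.02 m/s and angular speed of lamp below 0.15 rad/s); the arm keeps its last pose, push and grip.
It fails at once if the camera or its stand is touched (contact force between camera_stand and anything else above 1.5 N).
It fails at once if the glue bottle is disturbed (distance of glue from where it was at the start of the episode above 0.02 m or angle between glue's own z axis and vertical above 0.35 rad).
It fails at once if the wax tin is disturbed (distance of wax_tin from where it was at the start of the episode above 0.02 m or angle between wax_tin's own z axis and vertical above 0.35 rad).
It fails at once if the screwdriver is disturbed (distance of screwdriver from where it was at the start of the episode above 0.02 m).
It also fails if it takes over 72 s, if anything falls off the work surface, if the arm or the gripper's body presses on something with over 40 N, if the wrist force passes 120 N, or if a joint passes its speed limit or range.

ROBOT

A 6-joint arm with a two-finger parallel gripper is mounted at the origin on the work surface. World frame = base frame: x ahead of the robot, y to its left, z up, the work surface at z = 0. Lengths are in m, angles in rad, forces in N, time in s.
With the tool pointing down it reaches from about 0.275 to 0.75 m from the base axis. Payload 10.2 kg.
Tool frame: the origin (TCP) lies midway between the tips of the shut fingers; the grasp point (between the pads) lies 19 mm behind it (env.hold_point_z is the distance from the TCP to the grasp point, in m); x points along the fingers, z is the direction in which the jaws open and shut, and the axes are right-handed (so a half turn about x gives the same grasp; the last joint's range is limited). The gripper opens to 85 mm and grips with 20 to 120 N. Pads are 22 mm wide; open, the fingers measure 114 mm over their backs; the gripper's body (76 mm by 85 mm) begins 54 mm behind the grasp point. The pads swing forward as they close: fully open they stand 13 mm farther back than shut.
Start: joints at [1.059, 0.313, 1.498, -0, 1.331, -0.223], TCP at [0.15, 0.503, 0.231] pointing down, gripper open.
Joint ranges: [-2.94, 2.94], [-0.97, 2.17], [0.19, 2.56], [-1.23, 4.37], [0.02, 3.11], [-2.88, 2.88]. Speed limits (rad/s): [2.39, 2.39, 3.01, 3.14, 3.14, 3.14].

INTERFACE

Orientations are given as a unit quaternion [x, y, z, w].
In Python, from bench import env, kinematics, monitor, eyes, job gives the robot as it stands. The module is installed in compiled form; this text tells all that it offers. Calls block until the motion is done:
- env.reach(position, orientation): joint-space move of the TCP to a pose.
- env.movel(position, velocity=0.15, frame=None, guard=None): straight line of the TCP; frame=None keeps the orientation; velocity is the mean speed in m/s. With guard (N) it stops when the force on the tool has changed by that much, and returns True; else False.
- env.set_joints(angles): joint-space move.
- env.release() and env.close_gripper(effort=None): open the fingers fully, or close them until they stop; effort is the grip in N (None keeps the last).
- env.hold(seconds).
- kinematics.ik(position, orientation): joint angles nearest the present ones, or None.
- monitor.sense(): the state.
- eyes.grab_frame(name): name is "scene" or "side" or "wrist"; returns a dict with "frame" (420x560x3 uint8, red, green, blue), "mtx" (3x3 intrinsics, pixels), "k1" (the pictures are not rectified: a ray, as slopes to the right and down, at radius r is drawn at 1 + k1 r^2 times it, then the intrinsics apply), "view" (4x4, takes a point from world to camera coordinates). Camera axes: x right, y down, z forward; pixel columns grow to the right and rows downward; lengths in m; the calibration is good to about 2 mm. A picture is of the moment at which its call begins. There is no depth.
A pose or a line that the arm cannot do raises env.MotionError and nothing moves.
- job.hand_in(): hands the job in, once; it reports no verdict.
The state is a dict: "clock": time; "joints": joint angles; "qvel": joint speeds; "joint_efforts": joint torques, N m; "position": TCP position; "ee_rot": TCP orientation; "contact_force": force on the tool from outside, world axes, zero at the start; "ft_torque": the same for the moment, N m; "finger_gap": opening from 0.0 (shut) to 1.0 (fully open).
Only numpy, scipy, OpenCV 4.12 (cv2) and the standard library are available. Lean on these libraries where they do the work, as an engineer would, in place of code of your own. Each camera call takes 0.05 s, during which the arm holds its last target.

## Working session

There is one attempt and no reset: what is moved stays moved. The work goes in short steps, each a Python script; the robot and the scene stay as the last script left them, time stands still between calls to the robot, and variables do not carry over. Pictures are saved under pics/ and viewed, and the job is handed in when it is done.

```bash
ls; mkdir -p pics
python3 - <<'E'
from bench import env,kinematics,monitor,eyes,job
import cv2,numpy as np
for n in ["scene","side","wrist"]:
    d=eyes.grab_frame(n); cv2.imwrite(f"pics/{n}0.png",d["frame"][:,:,::-1])
    print(n,d["mtx"].tolist(),d["k1"],np.round(d["view"],4).tolist())
print(monitor.sense(), env.hold_point_z)
E
```

```text
pics
scene [[472.61932541189884, 0.0, 281.9776184867534], [0.0, 472.61932541189884, 208.5032259663998], [0.0, 0.0, 1.0]] -0.14635252073070307 [[0.5954, 0.8034, -0.0007, -0.2564], [0.5808, -0.4311, -0.6905, -0.2804], [-0.5551, 0.4107, -0.7233, 1.5305], [0.0, 0.0, 0.0, 1.0]]
side [[401.32659770864393, 0.0, 277.0088652894443], [0.0, 401.32659770864393, 210.48360379182495], [0.0, 0.0, 1.0]] -0.09014193138935728 [[-0.9285, -0.3713, -0.0005, 0.4599], [-0.2426, 0.6077, -0.7562, 0.2615], [0.2811, -0.702, -0.6544, 0.8354], [0.0, 0.0, 0.0, 1.0]]
wrist [[291.94162430769734, 0.0, 286.4476416642662], [0.0, 291.94162430769734, 208.98030703778264], [0.0, 0.0, 1.0]] -0.05429606306142462 [[0.2844, 0.9587, -0.0016, -0.5243], [0.9063, -0.2684, 0.3264, -0.0433], [0.3125, -0.0943, -0.9452, 0.3809], [0.0, 0.0, 0.0, 1.0]]
{'clock': 0.15, 'joints': array([ 1.05858995e+00,  3.13326872e-01,  1.49823872e+00,  4.46933026e-06,
        1.33102812e+00, -2.23383689e-01]), 'qvel': array([ 0.00044695, -0.00148622, -0.00355259, -0.00046532, -0.00231257,
       -0.00081301]), 'joint_efforts': array([-1.41166693e-04, -4.12365925e+01, -2.59791398e+01, -2.02322294e-04,
        3.24981884e-03,  2.74495954e-05]), 'position': array([0.14943829, 0.50308191, 0.23087276]), 'ee_rot': array([-0.42298222,  0.56707465,  0.42269794,  0.56642638]), 'contact_force': array([-0.35163633,  0.26199199,  0.06502555]), 'ft_torque': array([-0.00011579,  0.00050855,  0.01443485]), 'finger_gap': 0.9972185109159104} 0.0187
```

View pics/scene0.png

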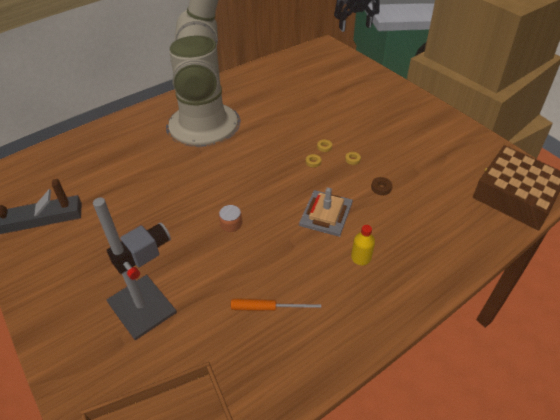

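View pics/side0.png

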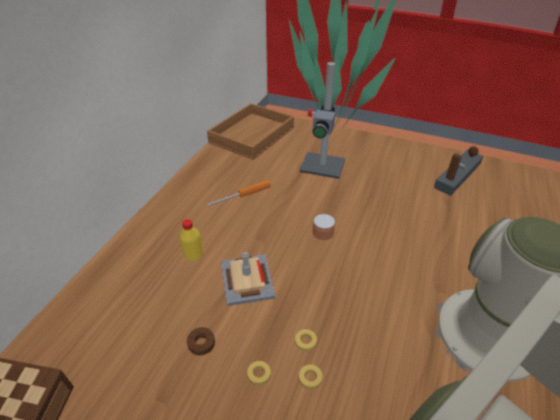

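View pics/wrist0.png

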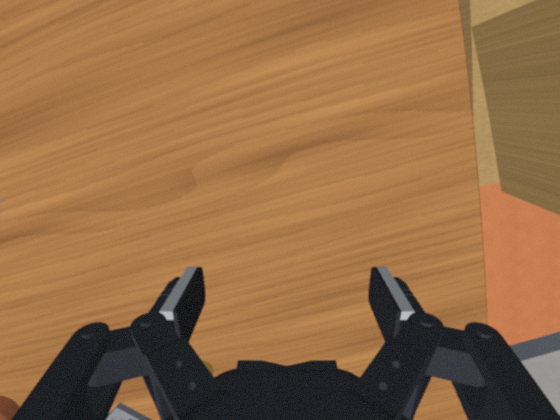

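The scene view shows three brass collars at about (325,146), (313,160) and (353,158). The wooden ring is at (382,186), the nest and lamp at (327,208), the glue at (363,248), the tin at (230,218), the screwdriver at (275,305) and the camera at (140,245). Next I'll get coarse positions by casting rays.

```bash
cat > h.py <<'E'
from bench import env,kinematics,monitor,eyes,job
import cv2,numpy as np
from scipy.spatial.transform import Rotation as R
def und(d,uv):
    k=d["mtx"]; uv=np.atleast_2d(np.array(uv,float)).reshape(-1,1,2)
    p=cv2.undistortPointsIter(uv,np.array(k),np.array([d["k1"],0,0,0,0.]),None,None,(3,100,1e-12))
    return p.reshape(-1,2)
def rays(d,uv):
    V=np.array(d["view"]); p=und(d,uv); r=np.c_[p,np.ones(len(p))]@V[:3,:3]
    c=-V[:3,:3].T@V[:3,3]; return c,r/np.linalg.norm(r,axis=1)[:,None]
def onz(d,uv,z):
    c,r=rays(d,uv); return c+r*((z-c[2])/r[:,2])[:,None]
def proj(d,P):
    V=np.array(d["view"]); P=np.atleast_2d(P)
    rv=cv2.Rodrigues(V[:3,:3])[0]
    return cv2.projectPoints(P.astype(float),rv,V[:3,3].copy(),np.array(d["mtx"]),np.array([d["k1"],0,0,0,0.]))[0].reshape(-1,2)
def tri(obs):
    A=np.zeros((3,3));b=np.zeros(3)
    for d,uv in obs:
        c,r=rays(d,uv); M=np.eye(3)-np.outer(r[0],r[0]); A+=M;b+=M@c
    return np.linalg.solve(A,b)
def shot(n,name=None,crop=None,s=1):
    d=eyes.grab_frame(n)
    if name:
        f=d["frame"][:,:,::-1]
        if crop: x0,y0,x1,y1=crop; f=f[y0:y1,x0:x1]
        cv2.imwrite(f"pics/{name}.png",cv2.resize(f,None,fx=s,fy=s,interpolation=cv2.INTER_NEAREST))
    return d
def masks(d,lo,hi,amin=15):
    hsv=cv2.cvtColor(np.ascontiguousarray(d["frame"]),cv2.COLOR_RGB2HSV)
    m=cv2.inRange(hsv,np.array(lo),np.array(hi))
    n,l,st,c=cv2.connectedComponentsWithStats(m)
    return [(st[i],c[i],(l==i)) for i in range(1,n) if st[i][4]>=amin]
E
python3 - <<'E'
from h import *
for n,z in [("scene",0),("side",0)]:
    d=shot(n); c,_=rays(d,[[280,210]]); print(n,"cam",c.round(3))
    if n=="scene":
        P={'c1':(325,146,.007),'c2':(313,160,.007),'c3':(353,158,.007),'wood':(382,186,.009),'nest':(326,212,.012),'glue':(363,260,0),'tin':(230,213,.045),'sdh':(232,304,.01),'sdt':(321,306,.0),'base':(141,306,.012)}
    else:
        P={'c1':(311,376,.007),'c2':(306,339,.007),'c3':(259,372,.007),'wood':(201,341,.009),'nest':(247,280,.012),'glue':(193,255,0),'tin':(324,221,.045),'sdh':(271,185,.01),'sdt':(209,204,.0),'base':(323,165,.012)}
    for k,v in P.items(): print(k,onz(d,[v[:2]],v[2])[0].round(3),end=' ')
    print()
    for k,(lo,hi) in {'brass':((20,110,80),(35,255,255)),'dark':((0,60,20),(20,255,90)),'red':((0,180,120),(6,255,255)),'grey':((0,0,90),(180,40,200))}.items():
        print(k,[(m[0][:5].tolist()) for m in masks(d,lo,hi,30)][:14])
s=monitor.sense()
dw=shot("wrist"); c,_=rays(dw,[[280,210]])
Rt=R.from_quat(s["ee_rot"]).as_matrix(); print("wrist cam in tool",Rt.T@(c-s["position"]), "fwd in tool",Rt.T@np.array(dw["view"])[2,:3], "x in tool",Rt.T@np.array(dw["view"])[0,:3], Rt.round(2).tolist())
shot("scene","sc1",(280,120,420,230),5); shot("side","si1",(160,210,340,400),3)
shot("scene","sc2",(80,180,220,340),4); shot("side","si2",(260,50,380,190),5)
E
```

```text
scene cam [ 1.165 -0.544  0.913]
c1 [0.336 0.233 0.007] c2 [0.365 0.162 0.007] c3 [0.429 0.264 0.007] wood [0.568 0.246 0.009] nest [0.552 0.053 0.012] glue [0.721 0.03  0.   ] tin [ 0.433 -0.165  0.045] sdh [ 0.642 -0.295  0.01 ] sdt [ 0.76  -0.135  0.   ] base [ 0.528 -0.465  0.012] 
brass [[318, 141, 14, 10, 73], [346, 153, 14, 11, 80], [306, 156, 15, 10, 72], [351, 233, 24, 32, 578]]
dark [[213, 0, 13, 122, 309], [234, 0, 14, 20, 93], [251, 0, 16, 20, 145], [287, 0, 4, 22, 31], [294, 0, 9, 43, 212], [314, 0, 16, 37, 252], [332, 0, 16, 31, 153], [497, 0, 63, 92, 2883], [338, 7, 18, 34, 95], [236, 15, 12, 50, 302], [348, 20, 8, 26, 52], [416, 42, 11, 14, 51], [493, 60, 67, 80, 2028], [534, 129, 14, 23, 84]]
red [[310, 195, 10, 18, 50], [362, 225, 10, 10, 83], [128, 268, 8, 9, 44]]
grey [[0, 0, 206, 147, 18062], [373, 0, 62, 31, 1677], [556, 43, 4, 12, 31], [540, 67, 20, 75, 748], [324, 188, 7, 21, 103], [34, 190, 16, 26, 175], [300, 191, 52, 45, 458], [93, 198, 25, 56, 352], [220, 205, 20, 15, 243], [121, 226, 33, 27, 479], [124, 262, 7, 8, 33], [123, 272, 18, 36, 159], [277, 305, 
[... 802 characters left out ...]
, 84], [532, 68, 9, 12, 41], [548, 108, 12, 16, 67], [183, 219, 9, 10, 72], [259, 265, 5, 16, 31]]
grey [[0, 0, 353, 353, 58823], [350, 110, 174, 43, 1661], [300, 133, 45, 43, 786], [523, 146, 18, 11, 60], [542, 149, 18, 12, 67], [447, 151, 28, 35, 175], [438, 173, 9, 9, 35], [208, 194, 31, 11, 54], [314, 214, 21, 15, 245], [429, 219, 131, 201, 13467], [242, 253, 8, 23, 139], [222, 255, 53, 51, 768], [549, 335, 11, 13, 36], [480, 396, 52, 24, 692]]
wrist cam in tool [-1.42450902e-01  8.35722053e-02 -6.39448032e-05] fwd in tool [ 9.45143676e-01 -3.26654681e-01 -3.88088292e-04] x in tool [5.34608068e-04 3.58767929e-04 9.99999793e-01] [[-0.0, -0.96, 0.28], [-0.0, 0.28, 0.96], [-1.0, 0.0, -0.0]]
```

View pics/sc1.png

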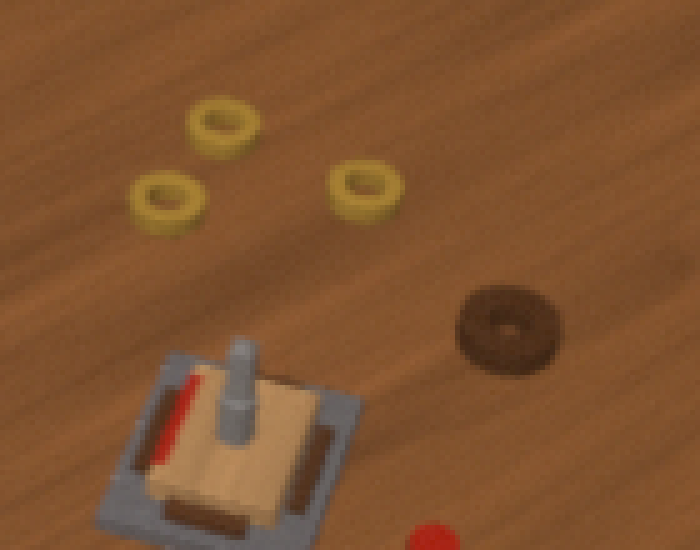

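View pics/si1.png

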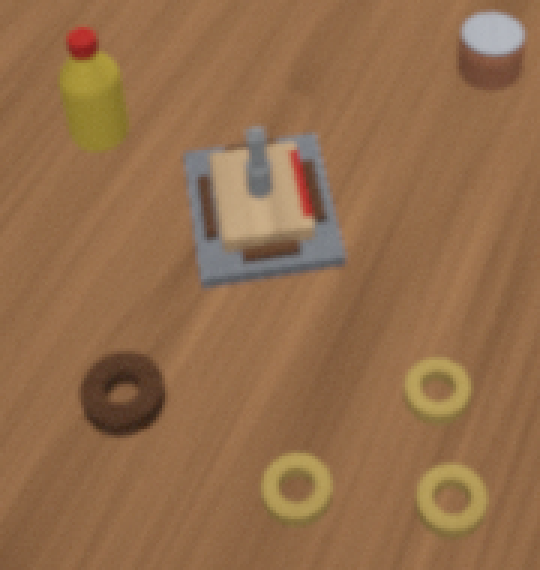

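View pics/sc2.png

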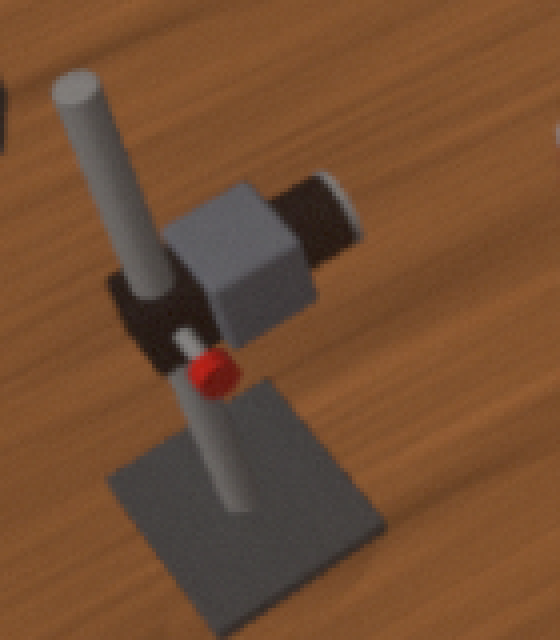

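View pics/si2.png

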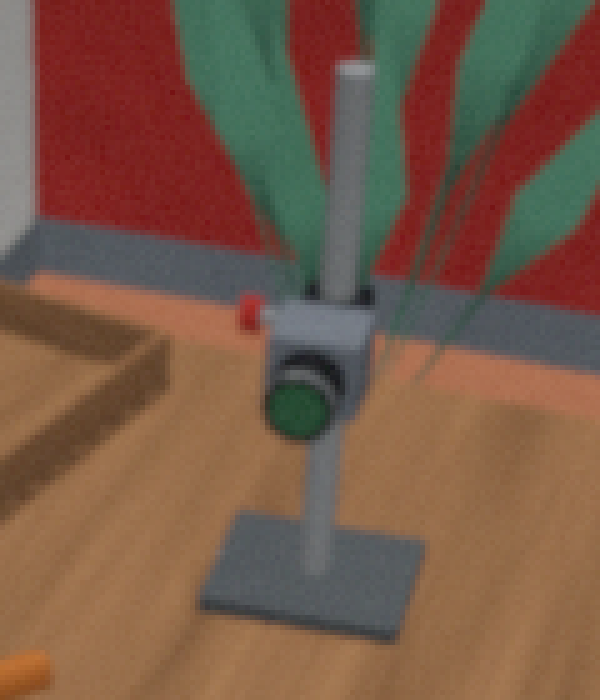

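Collar distances from the base are about 0.41, 0.40 and 0.50 m. The one to take is at about (0.428, 0.264). Now I'll take a wrist view over the ring, collar and nest.

```bash
cat >> h.py <<'E'
def down(yaw_z):  # tool z horizontal at angle yaw_z, x down
    z=np.array([np.cos(yaw_z),np.sin(yaw_z),0]);x=np.array([0,0,-1.]);y=np.cross(z,x)
    return R.from_matrix(np.c_[x,y,z]).as_quat()
E
python3 - <<'E'
from h import *
import pickle
ds=shot("scene");di=shot("side"); pickle.dump((ds,di),open("init.pkl","wb"))
lens=tri([(ds,(165.3,231.5)),(di,(319.6,131.4))]); print("lens",lens)
ct=tri([(ds,(80+78/4,180+88/4)),(di,(260+355/5,50+68/5))]); print("coltop",ct)
cs=np.array([[268,380],[385,526],[220,634],[108,479]])/4+[80,180]
Pb=onz(ds,cs,.012); print("base sc",Pb.round(3).tolist(),Pb.mean(0))
cs=np.array([[238,513],[425,541],[396,634],[202,602]])/5+[260,50]
Pi=onz(di,cs,.012); print("base si",Pi.round(3).tolist(),Pi.mean(0))
print(kinematics.ik([.55,.15,.25],down(np.pi/2)))
env.reach([.55,.15,.25],down(np.pi/2))
d=shot("wrist","w1"); pickle.dump(d,open("w1.pkl","wb")); print(monitor.sense()["clock"],monitor.sense()["position"])
E
```

```text
lens [ 0.51240818 -0.36102054  0.18222343]
coltop [ 0.5212404  -0.46364165  0.33862569]
base sc [[0.458, -0.416, 0.012], [0.587, -0.407, 0.012], [0.595, -0.512, 0.012], [0.467, -0.523, 0.012]] [ 0.52661457 -0.46447192  0.012     ]
base si [[0.585, -0.502, 0.012], [0.46, -0.516, 0.012], [0.451, -0.407, 0.012], [0.574, -0.395, 0.012]] [ 0.51727325 -0.45481346  0.012     ]
[ 6.08061570e-02  4.01251511e-01  1.32490922e+00 -4.44089210e-16
  1.41543193e+00 -1.50999017e+00]
2.5833 [0.54969326 0.15082415 0.25003985]
```

View pics/w1.png

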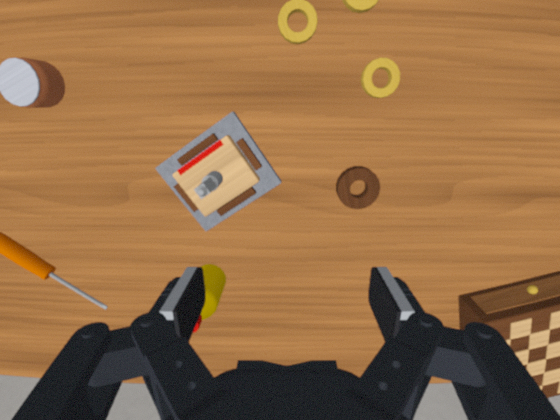

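The wrist view shows the target collar at (381,77), the wood ring at (358,187), the foot and post at about (212,180), the red strip at (200,157) and the tin at (25,82). I'll measure these precisely.

Run:
```python
from h import *
import pickle
d=pickle.load(open("w1.pkl","rb"));ds,di=pickle.load(open("init.pkl","rb"))
def filled(m):
    cs,_=cv2.findContours(m[2].astype(np.uint8),cv2.RETR_EXTERNAL,cv2.CHAIN_APPROX_NONE)
    c=max(cs,key=cv2.contourArea); M=cv2.moments(c); return np.array([M['m10']/M['m00'],M['m01']/M['m00']]),c
for nm,dd in (("w",d),("sc",ds),("si",di)):
  for k,(lo,hi,z) in {'brass':((20,110,80),(35,255,255),.007),'dark':((0,60,20),(20,255,90),.009),'red':((0,180,120),(6,255,255),.02)}.items():
    for m in masks(dd,lo,hi,40):
        if m[0][4]>2500: continue
        c,cn=filled(m); P=onz(dd,c,z)[0]
        if 0.2<P[0]<.75 and -.0<P[1]<.4:
            bb=onz(dd,cn.reshape(-1,2),z); print(nm,k,c.round(1),P.round(4),m[0][4],np.ptp(bb,axis=0).round(3)[:2])
x0,y0,s=140,100,5
f=d["frame"][100:240,140:300,::-1]; cv2.imwrite("pics/w1c.png",cv2.resize(f,None,fx=5,fy=4.3 and 5,interpolation=cv2.INTER_CUBIC)[:600])
```

```text
w brass [297.1  20.8] [0.3673 0.1626 0.007 ] 1082 [0.045 0.045]
w brass [359.4   4.7] [0.3495 0.2344 0.007 ] 320 [0.013 0.039]
w brass [380.2  77.5] [0.4284 0.2653 0.007 ] 975 [0.045 0.048]
w brass [212.  288.4] [0.73   0.0348 0.007 ] 943 [0.102 0.046]
w dark [346.8 171.9] [0.5461 0.2311 0.009 ] 66 [0.033 0.032]
w dark [361.2 193.4] [0.5759 0.2528 0.009 ] 58 [0.018 0.021]
w red [199.8 157.2] [0.5248 0.0394 0.02  ] 237 [0.041 0.059]
sc brass [324.1 145. ] [0.3309 0.2339 0.007 ] 61 [0.042 0.044]
sc brass [352.6 157.5] [0.4266 0.2642 0.007 ] 77 [0.045 0.047]
sc brass [313.2 160.4] [0.3674 0.1613 0.007 ] 70 [0.047 0.042]
sc brass [362.3 248.9] [0.6982 0.0479 0.007 ] 577 [0.083 0.092]
sc dark [381.2 186. ] [0.5664 0.244  0.009 ] 284 [0.064 0.067]
sc dark [341.6 213.9] [0.5802 0.0839 0.009 ] 71 [0.041 0.055]
sc dark [320.9 224.2] [0.5756 0.017  0.009 ] 50 [0.039 0.027]
sc red [314.3 204.2] [0.5177 0.0416 0.02  ] 49 [0.038 0.059]
sc red [366.2 229.5] [0.6647 0.0905 0.02  ] 83 [0.03  0.033]
si brass [191.  243.8] [0.7295 0.0106 0.007 ] 596 [0.093 0.107]
si brass [305.4 339.7] [0.3668 0.1634 0.007 ] 304 [0.045 0.049]
si brass [258.4 372.4] [0.428  0.2651 0.007 ] 351 [0.045 0.049]
si brass [310.  376.3] [0.3327 0.2357 0.007 ] 350 [0.045 0.048]
si dark [200.5 342.4] [0.5639 0.2508 0.009 ] 416 [0.058 0.058]
```

View pics/w1c.png

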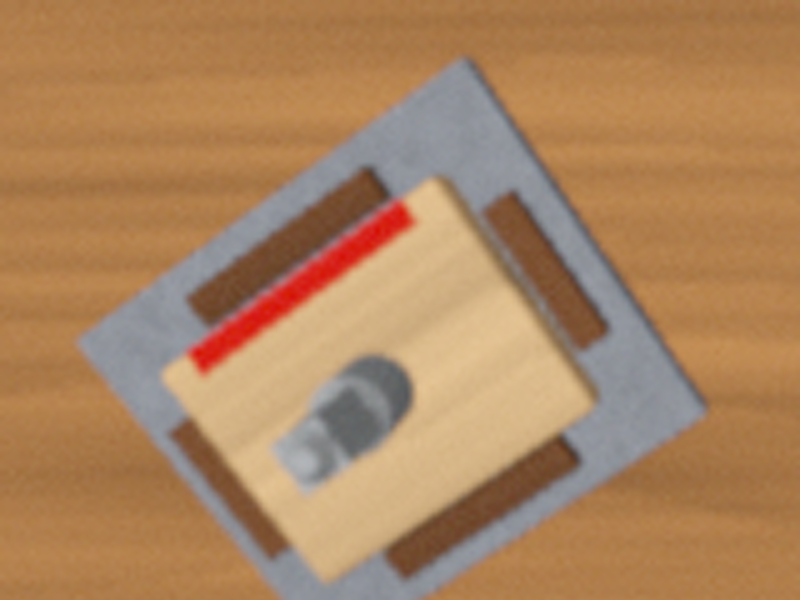

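Run:
```python
from h import *
import pickle
d=pickle.load(open("w1.pkl","rb"));ds,di=pickle.load(open("init.pkl","rb"))
C=np.array([[435,178],[163,372],[328,583],[597,398]])/5+[140,100]-.4
P=onz(d,C,.028); print(P.round(4).tolist(),P.mean(0))
for i in range(4):
    e=P[(i+1)%4]-P[i]; print(np.linalg.norm(e[:2]).round(4),np.degrees(np.arctan2(e[1],e[0])).round(1))
N=np.array([[465,57],[78,342],[708,408]])/5+[140,100]-.4
Q=onz(d,N,.012); print("nest",Q.round(4).tolist(),(Q[1]+Q[2])/2)
print("nose",onz(d,np.array([[313,462]])/5+[140,100]-.4,.094))
# wood ring
hsv=cv2.cvtColor(d["frame"],cv2.COLOR_RGB2HSV)
m=((hsv[...,2]<120)).astype(np.uint8); m[:,:320]=0;m[:,400:]=0;m[:150]=0;m[230:]=0
cs,_=cv2.findContours(m,cv2.RETR_EXTERNAL,cv2.CHAIN_APPROX_NONE);c=max(cs,key=cv2.contourArea)
M=cv2.moments(c);uv=[M['m10']/M['m00'],M['m01']/M['m00']];bb=onz(d,c.reshape(-1,2),.009)
print("wood",uv,cv2.contourArea(c),onz(d,[uv],.009),np.ptp(bb,axis=0))
# scene/side post top
print("nose sc",onz(ds,[(280+243/5-.4,120+345/5-.4)],.093),"si",onz(di,[(160+256/3-.4,210+131/3-.4)],.093))
```

```text
[[0.4967, 0.0773, 0.028], [0.5448, 0.0042, 0.028], [0.6024, 0.0418, 0.028], [0.5518, 0.1154, 0.028]] [0.54893064 0.0596448  0.028     ]
0.0875 -56.7
0.0687 33.1
0.0893 124.5
0.067 -145.3
nest [[0.4686, 0.0833, 0.012], [0.5401, -0.0243, 0.012], [0.5583, 0.1434, 0.012]] [0.54916128 0.05957736 0.012     ]
nose [[0.55017024 0.06066569 0.094     ]]
wood [357.2814760328552, 186.73360304033343] 1359.5 [[0.5664436  0.24668776 0.009     ]] [0.05751091 0.05929013 0.        ]
nose sc [[0.54927709 0.05620058 0.093     ]] si [[0.54772415 0.05978891 0.093     ]]
```

Run:
```python
from h import *
W=[.5665,.247]
env.reach(W+[.06],down(np.pi/2))
env.movel(W+[.001],velocity=.12)
env.close_gripper(effort=20); print(monitor.sense()["finger_gap"],monitor.sense()["contact_force"])
env.release()
env.reach(W+[.001],down(0))
env.close_gripper(effort=30); s=monitor.sense(); print(s["finger_gap"],s["position"],s["clock"],s["contact_force"])
shot("side","s3",(140,260,300,420),4)
env.movel(W+[.14],velocity=.2)
shot("side","s3b",(140,200,300,360),4)
s=monitor.sense(); print(s["finger_gap"],s["position"],s["clock"],s["contact_force"])
```

```text
0.6725056868045198 [-1.95764501 -0.48909915  6.24454342]
0.6574536024359462 [0.56668807 0.24704343 0.00139253] 6.6667 [-1.07544817 -0.63305145  4.29847637]
0.6584902433119777 [0.56578594 0.24681337 0.13821726] 7.6083 [ 0.47413043  0.87338797 -0.49416012]
```

View pics/s3b.png

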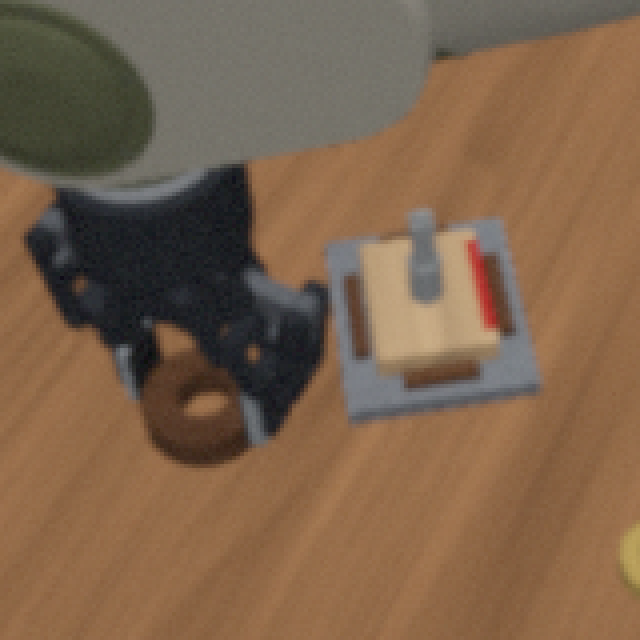

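The side view shows the ring held level between the pads, bore at about pixel (191,300), with the nest at right. Next I'll move over the post and look.

Run:
```python
from h import *
P=[.5495,.0600]
env.reach(P+[.135],down(0))
d=shot("wrist","w4"); 
s=monitor.sense(); print(s["finger_gap"],s["position"],s["clock"],s["contact_force"])
shot("side","s4",(170,180,330,340),4); shot("scene","c4",(250,120,390,240),5)
```

```text
0.6609037677191283 [0.54966988 0.06131968 0.13481216] 8.4333 [-0.85322853 -0.48469238 -0.9013734 ]
```

View pics/w4.png

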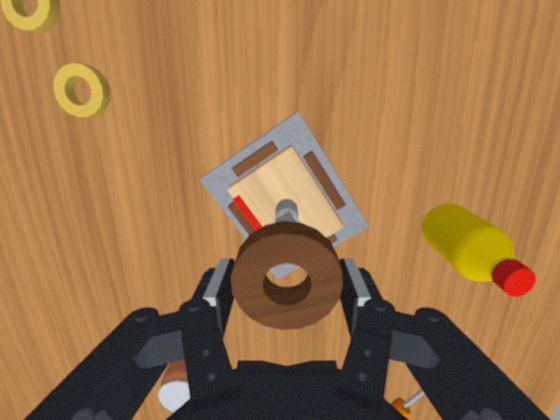

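View pics/s4.png

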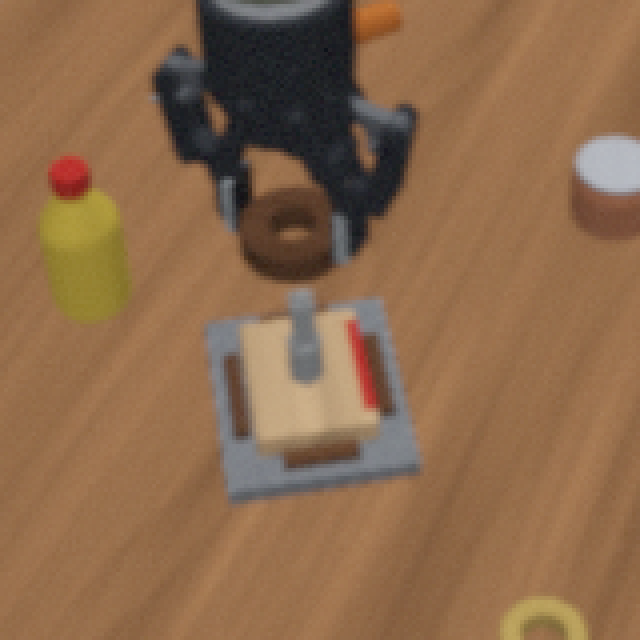

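View pics/c4.png

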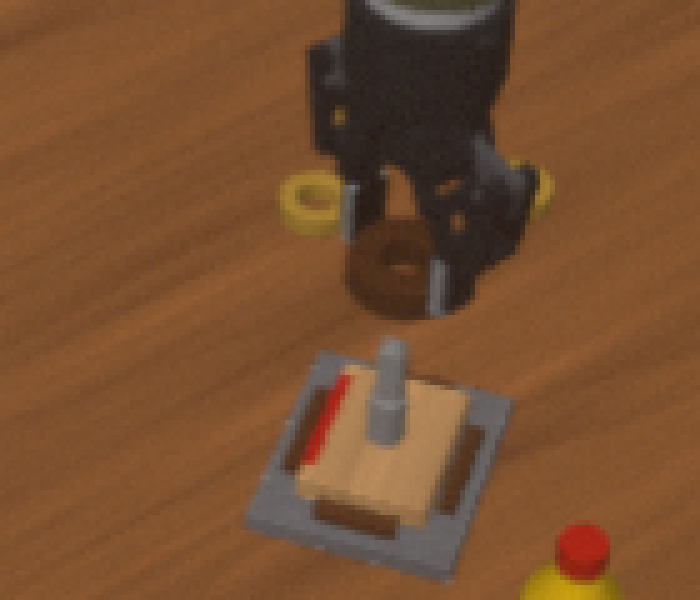

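The wrist view shows the post column at x≈287, on the tool axis. Side and scene views show the ring right above the post. Now a guarded descent.

Run:
```python
from h import *
P=[.5495,.0600]
for z in (.075,.05,.028):
    t=env.movel(P+[z],velocity=.06,guard=5); s=monitor.sense(); print(z,t,s["position"],s["contact_force"],s["clock"])
    if t: break
shot("side","s5",(170,180,330,340),4); shot("scene","c5",(250,120,390,240),5)
```

```text
0.075 False [0.54972491 0.05996865 0.07538026] [ 0.73169858 -0.03732436 -0.94236124] 9.6833
0.05 False [0.54949566 0.06000194 0.04984775] [ 0.06095527 -0.12797518 -1.22746246] 10.25
0.028 True [0.54944186 0.05997382 0.02852068] [1.24516563 0.11557444 1.67048373] 10.6333
```

View pics/s5.png

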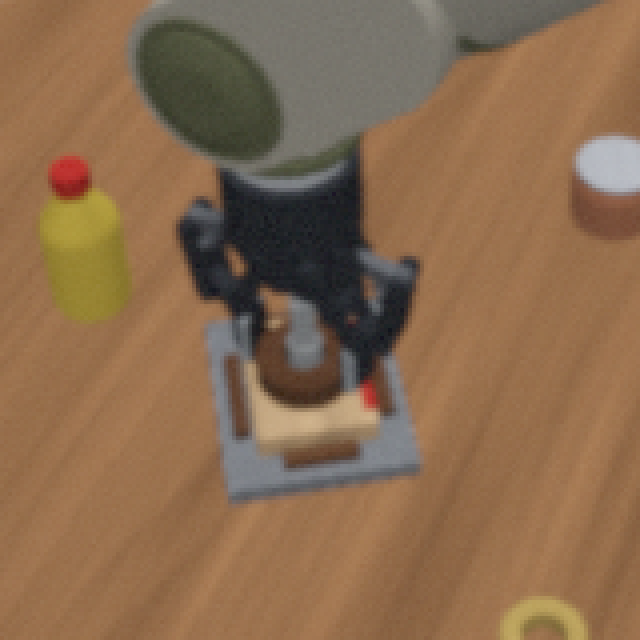

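View pics/c5.png

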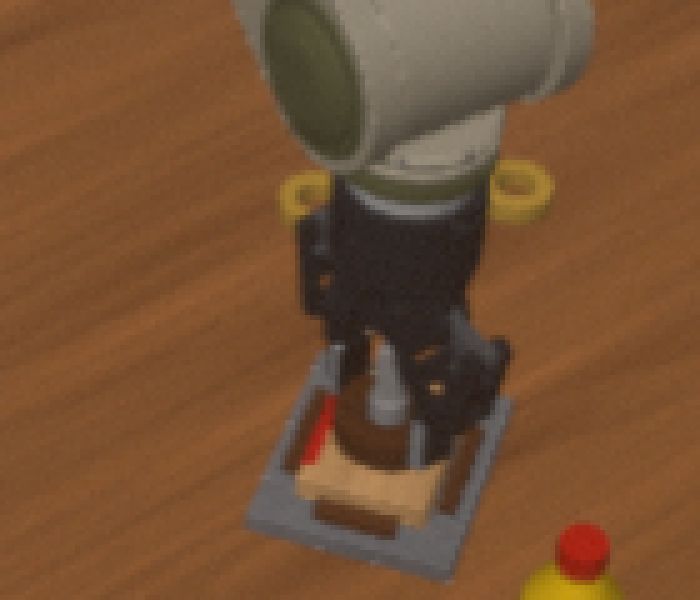

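The ring is on the post at foot height, with contact at z=0.0285. I'll release it, check, and fetch the collar.

Run:
```python
from h import *
import pickle
P=[.5495,.0600]; C=[.428,.265]
env.release(); env.hold(.2)
env.movel(P+[.13],velocity=.2)
d=shot("wrist","w6"); pickle.dump(d,open("w6.pkl","wb"))
env.reach(C+[.06],down(np.pi/2)); 
shot("side","s6",(170,180,330,340),4)
env.movel(C+[.0005],velocity=.12)
env.close_gripper(effort=20); print(monitor.sense()["finger_gap"])
env.release()
env.reach(C+[.0005],down(0))
env.close_gripper(effort=30); s=monitor.sense(); print(s["finger_gap"],s["position"],s["clock"],s["contact_force"])
env.movel(C+[.14],velocity=.2)
shot("side","s6b")
s=monitor.sense(); print(s["finger_gap"],s["position"],s["clock"],s["contact_force"])
```

```text
0.5332838145686819
0.5137574775026574 [0.42812194 0.2650441  0.00082808] 16.625 [-1.94258204 -1.48322389  6.19923447]
0.5182125984049306 [0.42728136 0.26475469 0.1385465 ] 17.525 [ 0.60639508 -0.0201662  -1.84913811]
```

View pics/w6.png

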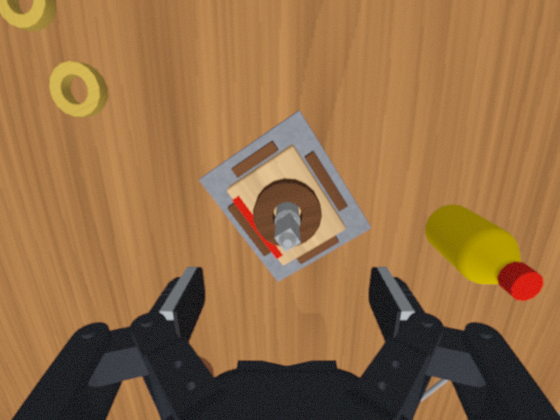

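View pics/s6.png

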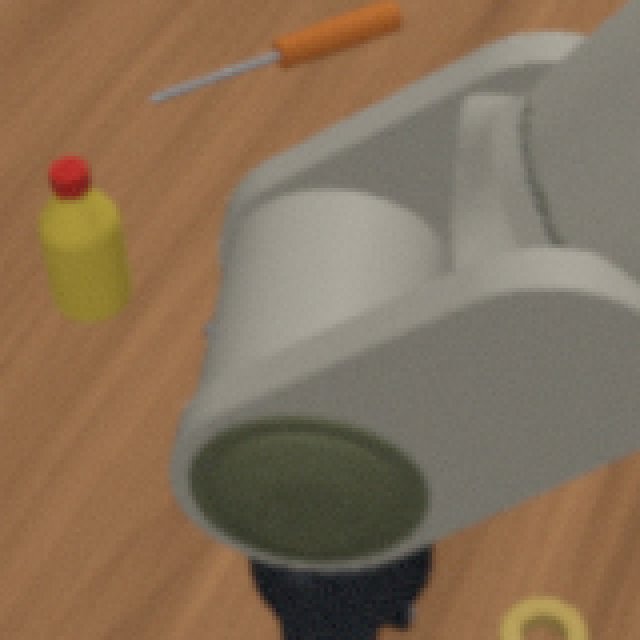

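View pics/s6b.png

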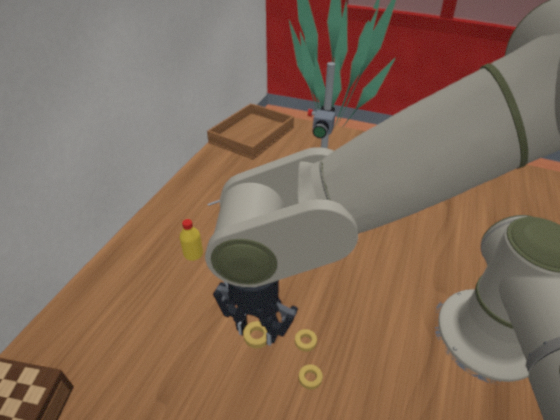

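The wooden ring sits flat around the post in the wrist view, at (287,213). The side view shows the collar in the gripper at (256,333), with both look-alikes untouched. I'll check the post position from w6, then place the collar.

Run:
```python
from h import *
import pickle
d=pickle.load(open("w6.pkl","rb"))
hsv=cv2.cvtColor(d["frame"],cv2.COLOR_RGB2HSV)
print("ring mid",onz(d,[(287,213)],.037),"nose",onz(d,[(287.5,243)],.094))
P=[.5495,.0600]
env.reach(P+[.15],down(0))
for z in (.095,.07,.0465):
    t=env.movel(P+[z],velocity=.06,guard=5); s=monitor.sense(); print(z,t,s["position"],s["contact_force"],s["clock"])
    if t: break
shot("side","s7",(170,180,330,340),4); shot("scene","c7",(250,120,390,240),5)
```

```text
ring mid [[0.54993177 0.05931411 0.037     ]] nose [[0.55032495 0.05855302 0.094     ]]
0.095 False [0.5497641  0.05997017 0.09541422] [ 0.47960396  0.84067023 -1.49740225] 19.5333
0.07 False [0.54950019 0.0600121  0.0698402 ] [ 0.15803893  0.25610972 -0.98478322] 20.1
0.0465 True [0.54922355 0.05997468 0.04649026] [ 0.85289215 -0.56667618  1.77290778] 20.5083
```

View pics/s7.png

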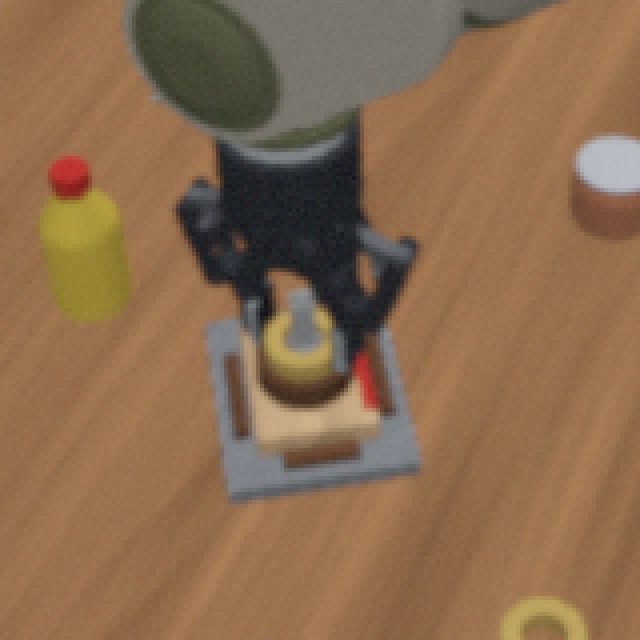

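View pics/c7.png

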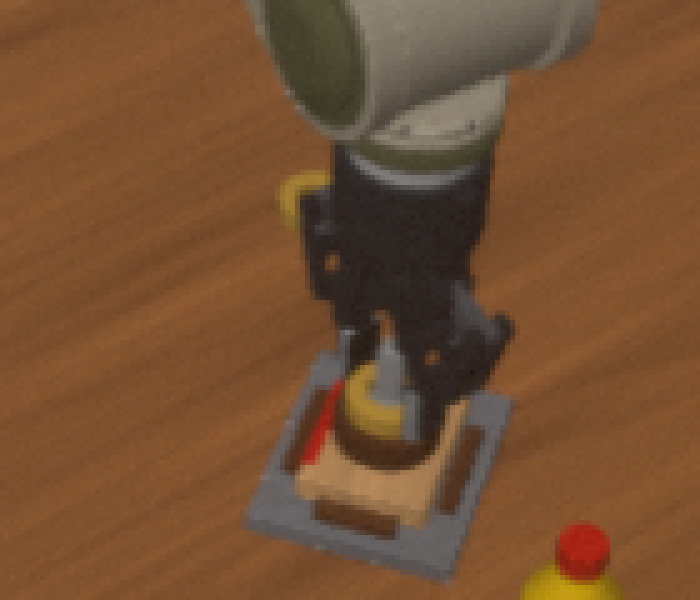

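Run:
```python
from h import *
import pickle
P=[.5495,.0600]
env.release(); env.hold(.2)
env.movel(P+[.16],velocity=.2)
d=shot("wrist","w8"); pickle.dump(d,open("w8.pkl","wb"))
f=d["frame"][90:240,190:390,::-1]; cv2.imwrite("pics/w8c.png",cv2.resize(f,None,fx=4,fy=4,interpolation=cv2.INTER_CUBIC))
print(monitor.sense()["clock"])
```

```text
22.0667
```

View pics/w8c.png

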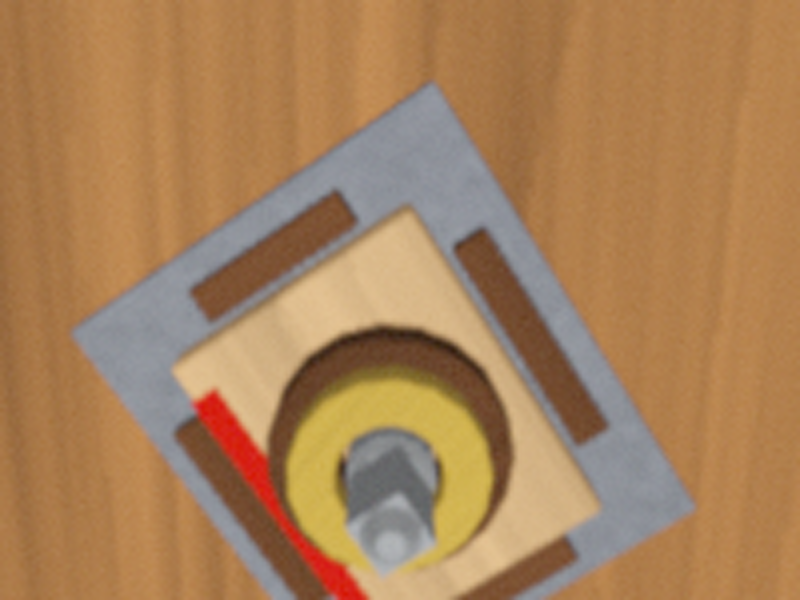

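Both rings are seated concentrically, with the foot corners at crop (172,368), (408,205) and (600,510). I'll get the yaw and then grip the head.

Run:
```python
from h import *
import pickle
d=pickle.load(open("w8.pkl","rb"))
Q=onz(d,np.array([[172,368],[408,205],[600,510]])/4+[190,90]-.4,.028)
e1=Q[1]-Q[0];e2=Q[2]-Q[1]
a1=np.degrees(np.arctan2(e1[1],e1[0]));a2=np.degrees(np.arctan2(e2[1],e2[0])); print(Q.round(4).tolist(),a1,a2,(Q[0]+Q[2])/2)
N=onz(d,np.array([[73,332],[432,83],[695,508]])/4+[190,90]-.4,.012)
for i in(0,1): e=N[i+1]-N[i];print("nest",np.degrees(np.arctan2(e[1],e[0])))
print("nose",onz(d,np.array([[391,545]])/4+[190,90]-.4,.094))
```

```text
[[0.4973, 0.0773, 0.028], [0.5539, 0.1158, 0.028], [0.6024, 0.041, 0.028]] 34.23299137233467 -57.028538293784095 [0.5498626  0.05911841 0.028     ]
nest 33.59343589189605
nest -56.38650715988623
nose [[0.55013478 0.05864637 0.094     ]]
```

Run:
```python
from h import *
P=[.5498,.0593]; q=down(np.radians(33.6-90))
env.reach(P+[.14],q)
t=env.movel(P+[.066],velocity=.08,guard=8); s=monitor.sense(); print(t,s["position"])
if not t:
    env.close_gripper(effort=60); s=monitor.sense(); print(s["finger_gap"],s["position"],s["contact_force"],s["clock"])
    env.movel(P+[.10],velocity=.06)
    s=monitor.sense(); print(s["finger_gap"],s["position"],s["contact_force"],s["clock"])
shot("side","s9",(170,180,330,340),4); shot("scene","c9",(250,120,390,240),5)
```

```text
False [0.5501266  0.05927937 0.06652554]
0.13725908020803737 [0.54983798 0.05945931 0.06622035] [-0.8140641   1.00669525  2.48357392] 24.7333
0.13891450504262146 [0.54962878 0.05928423 0.09982809] [ 0.35074254  0.74735919 -4.21107156] 25.45
```

View pics/s9.png

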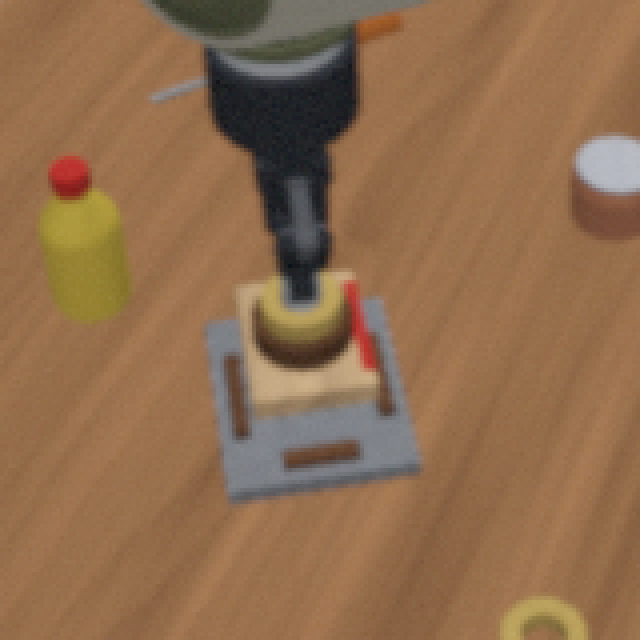

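View pics/c9.png

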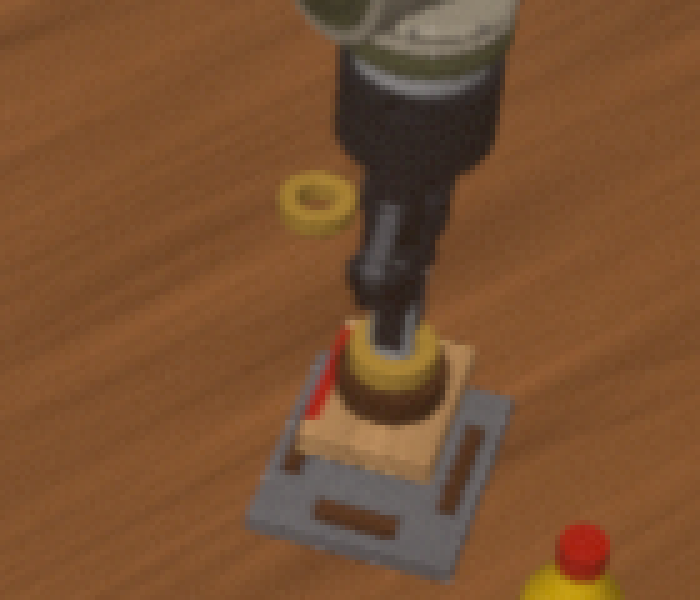

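The foot is lifted clear of the nest and level, with both rings on. Now carrying it to the camera.

Run:
```python
from h import *
P=[.5498,.0593]; q=down(np.radians(5.0))
env.movel(P+[.204],velocity=.12)
F=[.5015,-.2295,.204]
print(kinematics.ik(F,q))
env.movel([.5015,-.12,.204],velocity=.12,frame=q)
env.movel(F,velocity=.08)
env.hold(.3)
s=monitor.sense(); print(s["finger_gap"],s["position"],s["contact_force"],s["clock"],s["joints"])
shot("side","s10",(220,60,420,210),4); shot("scene","c10",(80,150,280,300),4); shot("wrist","w10")
```

```text
[-6.41645850e-01  3.92652685e-01  1.45859079e+00 -4.44089210e-16
  1.29034917e+00 -7.28912313e-01]
0.13356937919906017 [ 0.50153172 -0.2293735   0.20401406] [-0.44568858  0.29231887 -4.1623466 ] 30.0833 [-6.41427065e-01  3.92575751e-01  1.45866466e+00  9.70515971e-06
  1.29032910e+00 -7.28899480e-01]
```

View pics/s10.png

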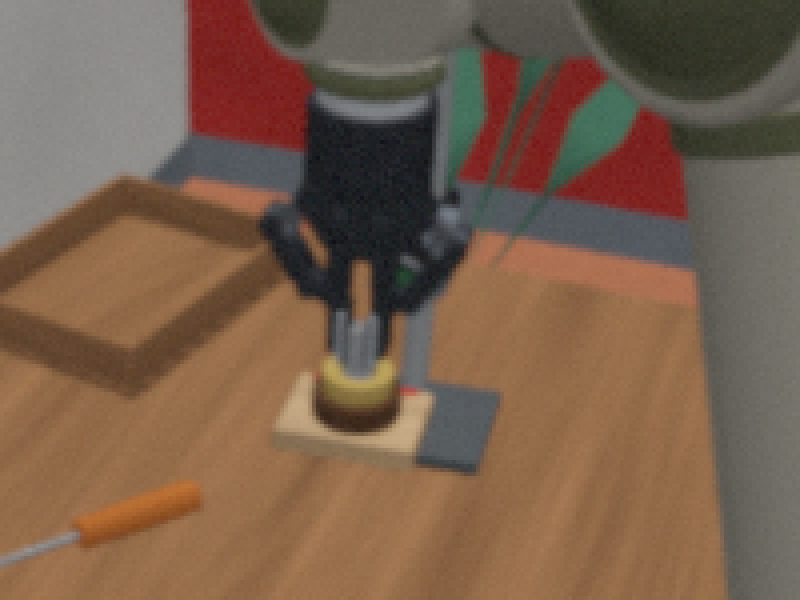

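View pics/c10.png

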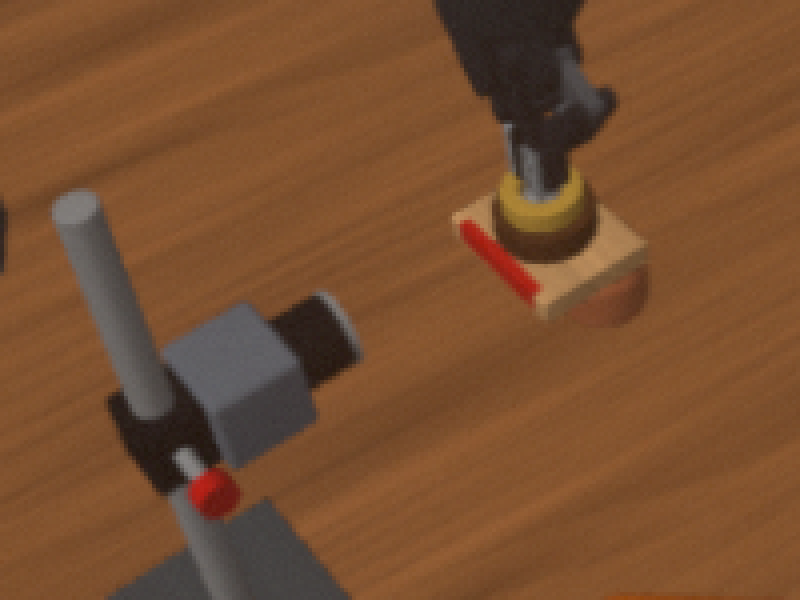

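View pics/w10.png

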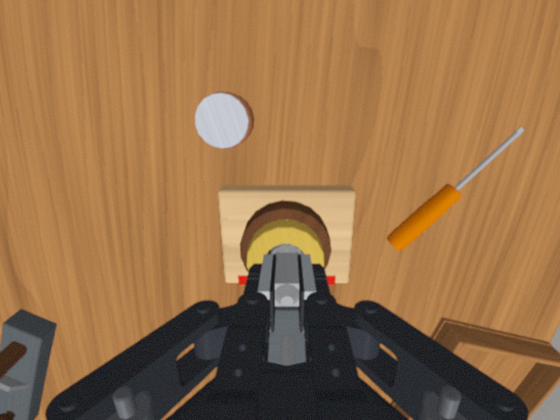

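Side and scene views show the lamp level with the red strip toward the lens. The wrist view shows the foot square to the gripper. Before handing in I'll do a numeric cross-check of lens height and yaw using the camera box's top face.

Run:
```python
from h import *
import pickle
ds,di=pickle.load(open("init.pkl","rb"))
B=np.array([[245,302],[303,367],[165,352]])/4+[80,150]-.4
for z in (.197,.207,.217):
    Q=onz(ds,B,z); a=Q[1]-Q[0]; b=Q[0]-Q[2]; print(z,Q.round(3).tolist(),"front",np.linalg.norm(a).round(4),np.degrees(np.arctan2(a[1],a[0])).round(1),"side",np.degrees(np.arctan2(b[1],b[0])).round(1))
for L in ([.5124,-.361,.182],[.5125,-.359,.182]): print(proj(ds,L),proj(di,L))
d=shot("scene"); m=[x for x in masks(d,(0,150,100),(8,255,255),20)]
for x in m:
    if 180<x[1][0]<230 and 190<x[1][1]<230: 
        print("strip",x[1],x[0]); ys,xs=np.where(x[2]); c=np.c_[xs,ys]; i=c[np.argmin(xs)];j=c[np.argmax(xs)]
        q=onz(d,[i,j],.162); e=q[1]-q[0]; print(q,np.degrees(np.arctan2(e[1],e[0])),onz(d,[x[1]],.16))
s=monitor.sense();print(s["position"],s["clock"],np.abs(s["qvel"]).max())
```

```text
0.197 [[0.48, -0.398, 0.197], [0.538, -0.393, 0.197], [0.487, -0.446, 0.197]] front 0.0577 5.2 side 97.9
0.207 [[0.49, -0.4, 0.207], [0.547, -0.395, 0.207], [0.497, -0.447, 0.207]] front 0.0569 5.2 side 97.9
0.217 [[0.5, -0.402, 0.217], [0.556, -0.397, 0.217], [0.506, -0.448, 0.217]] front 0.0561 5.2 side 97.9
[[164.98814837 231.34460218]] [[319.34155368 131.63487152]]
[[165.86968412 230.94066503]] [[319.09561884 131.96193348]]
strip [204.31756757 214.65540541] [195 205  20  21 148]
[[ 0.46460767 -0.26591968  0.162     ]
 [ 0.53132588 -0.25644606  0.162     ]] 8.081657920373459 [[ 0.50084698 -0.26315865  0.16      ]]
[ 0.50149443 -0.22947517  0.20400247] 30.2833 0.0015516010035017387
```

Run:
```python
from h import *
job.hand_in(); s=monitor.sense(); print(s["clock"],s["position"],s["finger_gap"])
```

```text
the job is handed in; nothing more can be done
the job is handed in; nothing more can be done
```

I fitted the wooden ring and then the farthest brass collar on the lamp post. The lamp foot is now held up to the inspection camera, and the job was handed in at about 30 s with no verdict reported.

- **Rings:** each ring was squeezed from two directions to centre it. It was then lowered until contact: the wooden ring stopped 0.5 mm above its planned height and the collar at its planned height. A wrist picture afterwards showed both flat and concentric on the foot.
- **Hold:** the lamp is gripped by its square head at 60 N and hangs still, showing about 4.2 N of weight. The stack middle is estimated at (0.5015, -0.2295, 0.182) m. The lens measured (0.512, -0.36, 0.182) m, so the lens-to-post distance is about 130 mm.
- **Facing:** the red strip faces the lens, with the strip face about 97 mm from it.
- **Disagreements:** a rough yaw reading of the strip gave 8° against the commanded 5°, and one edge of the camera box also read 8°. The camera stand's centre differed by about 13 mm between the two fixed views. Everything I could measure is within the tolerances.
- **Other objects:** no motion went near the glue bottle, wax tin, screwdriver or camera stand, and none looked moved in the pictures. I did not measure their positions at the end.

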